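Fill the slack in a test nest and hold the board down on its pins

TASK

On the orange test jig, slide the blue filler block upright down into the gap beside the green junction board - only the gap at one end of the board is wide enough - until it stands on the nest floor, and let go of it. Then swing the clear pressure lid down over the board and press on its black lip until the lid is fully closed and the board is pushed down flush with the black nest rails. Finish while still holding the lid pressed down with the gripper (the spring pins lift it again if you let go), and leave the other loose things on the bench where they are.

Things in the scene. Friction and masses are not known exactly. Their poses are not given: they have to be found in the camera images.
- jig: Fixed test jig: orange base 235 x 215 x 12 mm, nest on it. Origin at bench height under the nest centre; x points from the robot side to the lid hinge, y along the nest. Two black rails along y (200 long, 10 wide, inner faces x = -45, +45, tops z = 42), orange nest floor z = 22. Brackets at x = 100, y = -36 and 36 (16 x 10, tops z = 68) carry the lid, hinge axis along y at x = 100, z = 62.
- wide_stop: Bare aluminium end stop, 88 (x) x 40 (y) x 20 mm high, fixed between the rails at one end of the nest (either the +y or the -y end); top level with the rails. Origin at the centre of its underside on the nest floor, axes as the jig's. The gap between it and the board is only about 4 to 8 mm.
- slim_stop: Bare aluminium end stop, 88 (x) x 14 (y) x 20 mm high, fixed at the other end of the nest; top level with the rails. Origin at the centre of its underside on the nest floor, axes as the jig's. The gap between it and the board is about 16.5 to 20.5 mm, 20 mm deep.
- board: Loose green junction board lying level in the nest on spring pins: 86 (x) x 100 (y) x 8 mm, 90 g, two white socket rows (60 x 11, 9 high, at y = -36 and 36). Origin at the centre of its underside: jig z = 38 at rest (face 4 mm above the rails), 34 when flush. The pins take about 5 N to start moving, 11 N when flush.
- filler: Blue filler block, loose, standing on the bench. Foot 60 (x) x 15 (y) x 22 mm high, its lowest 3 mm narrowed by 2 to 3 mm each side; on its middle a grip tab 34 (x) x 15 (y) reaching up to z = 62. About 50 g, same when turned half round. Origin at the centre of its underside, z up. In the gap its x lies along the jig's x.
- press_lid (a joint): Angle of the clear pressure lid: 0 fully closed, 1.57 upright, 1.8 at most (leaning away from the robot). Starts open, 1.5 to 1.8. The hinge is stiff (0.18 N m): the lid stays where it is left. Once nearly closed, the pins lift it again by about 0.04 rad unless it is held down, about 7 N at the lip.
- lid_lip (a point): Centre of the top face of the lid's black lip (22 x 56 mm), 154 from the hinge axis: press here. The lid: clear plate 56 wide, 8 thick, reaching 165 from the hinge axis, which lies at mid thickness. This face looks up when closed (level, at jig z = 66), away from the robot when open. Four black pushers (10 across, 16 long) under it, 75 and 125 from the axis, press on the board.
- grey_filler: Bystander: grey filler block of the same shape but 26 mm thick. Origin at the centre of its underside.
- screwdriver: Bystander: screwdriver with red handle, 170 mm long, lying. Origin under its middle.
- stamp: Bystander: wooden hand stamp, 34 mm across, 76 mm tall, standing. Origin at the centre of its underside.
- tape: Bystander: yellow roll of tape lying flat, 90 mm across, 19 mm high. Origin at the centre of its underside.
- plug_tray: Bystander: blue tray of small white plugs, 130 x 170 x 40 mm. Origin at the centre of its underside.
- pen_pot: Bystander: black pot of marker pens, 72 mm across, 134 mm tall. Origin at the centre of its underside.
- plug: Bystander: black and white cable plug shell, 53 x 24 x 18 mm. Origin under the black part.
Things that resemble listed ones, but are neither listed nor needed, are in the scene too. Leave any pink or purple look-alike of the board alone.

How it is judged:
By the outcome, as a careful person would: the job done as asked, in the order asked, and still so for the second after the job is handed in, while the arm keeps its last pose, push and grip.
It also fails if it takes over 54 s, if anything falls off the work surface, if the arm or the gripper's body presses on something with over 40 N, if the wrist force passes 120 N, or if a joint passes its speed limit or range.

ROBOT

A 7-joint arm with a two-finger parallel gripper is mounted at the origin on the work surface. World frame = base frame: x ahead of the robot, y to its left, z up, the work surface at z = 0. Lengths are in mm, angles in rad, forces in N, time in s.
With the tool pointing down it reaches from about 400 to 750 mm from the base axis. Payload 19.5 kg.
Tool frame: the origin (TCP) lies between the finger pads; the fingertips stand 19 mm ahead of it and the grasp point (between the pads) is the TCP; z points along the fingers, y is the line along which they close (so a half turn about z gives the same grasp; the last joint's range is limited). The gripper opens to 85 mm and grips with 20 to 120 N. Pads are 22 mm wide; open, the fingers measure 114 mm over their backs; the gripper's body (76 mm by 85 mm) begins 54 mm behind the grasp point. The pads swing forward as they close: fully open they stand 13 mm farther back than shut.
Start: joints at [1.107, 0.707, -0.028, 1.485, 0.022, 0.951, -0.075], TCP at [235.398, -524.581, 250.268] pointing down, gripper open.
Joint ranges: [-2.71, 2.71], [-0.32, 2.16], [-1.57, 1.52], [0, 2.45], [-1.46, 4.6], [0, 2.02], [-2.83, 2.83]. Speed limits (rad/s): [1.89, 1.89, 2.57, 2.57, 3.01, 3.01, 3.01].

INTERFACE

Orientations are given as a unit quaternion [x, y, z, w].
In Python, from plant import status, snapshot, camera_info, workorder gives the robot as it stands.
- The arm moves only by the tool play_rows, never from a script. Its argument "increments" is a list that holds one entry, the list of rows, each a list of 7 numbers: the finger opening in mm, from 0 to 85.4, then the shift along the tool's x, y, z in mm, then the turn, a rotation vector about the tool's x, y, z in degrees. A call has exactly 5 rows; each row shifts and turns the commanded pose from where the row before left it, along the tool's axes as they then stand; what a row does not reach is not made up. A row lasts 1/8 s, in which the tool goes at most 62.5 mm and 10.7 degrees, less where a joint would pass 70% of its speed; a pose out of reach is approached as far as the arm can. A call is refused whole if a number of a shift passes 62.5 or a number of a turn 10.7, either way. A call with a gripper value outside its range is refused whole. The fingers move at their own pace and stop on an object; "grip_force" is the grip in N (left out, the last holds). Time passes only in rows, so rows that do not move let the fingers close, or fill a call up. It gives the time, the measured TCP pose, the force, the opening and the grip force at its end, in the units of the state.
- status.observe(): the state, without advancing time (a new reading comes with each control period).
- snapshot(name): name is "scene" or "top" or "wrist"; returns the picture (420x560x3 uint8, red, green, blue); there is no depth.
- camera_info(name): a dict with "camera_matrix" (3x3 intrinsics, pixels), "dist" ([k1, k2, p1, p2, k3] as OpenCV has them; the pictures are not rectified), "xyz" and "rotation" of the camera in the world; the wrist camera has in their place "T_tool_cam" (4x4, takes a point from camera to tool coordinates, whose origin is the TCP and whose axes are the flange's). Camera axes: x right, y down, z forward; pixel columns grow to the right and rows downward; lengths in mm; the calibration is good to about 2 mm. A picture is of the moment at which its call begins: read the wrist's pose just before it. camera_info takes no time and is no camera call.
- workorder.finish_job(): hands the job in; it is judged then, once.
The state is a dict: "t": time; "qpos": joint angles; "joint_vel": joint speeds; "tau": joint torques, N m; "position": TCP position; "eef_rot": TCP orientation; "force": force on the tool from outside, world axes, zero at the start; "moment": the same for the moment, N m; "width": finger opening in mm; "gripper_force": force on a finger pad.
Only numpy, scipy, OpenCV 4.12 (cv2) and the standard library are available. Lean on these libraries where they do the work, as an engineer would, in place of code of your own. Each camera call takes 0.05 s, during which the arm holds its last target. There are 200 camera calls.

## Working session

There is one attempt and no reset: what is moved stays moved. The work goes in short steps, Python scripts to look and compute and a tool call to move; the robot and the scene stay as the last step left them, time stands still between calls to the robot, and variables do not carry over. Pictures are saved under pics/ and viewed, at most 14 in all, crops included, and the job is handed in when it is done.

Besides the shell and the picture viewer there is one more tool, called as name([rows], argument=value, ...), one row to a line, values as JSON. play_rows: Moves the arm, as the interface text tells. Its arguments: {"type":"object","properties":{"increments":{"type":"array"},"grip_force":{"type":"number"}},"required":["increments"]}

```bash
mkdir -p pics; ls; python3 - <<'E'
from plant import status,snapshot,camera_info
import cv2,numpy as np
s=status.observe();print(s['t'],s['position'],s['eef_rot'],s['width'])
for n in ['scene','top']:
    im=snapshot(n);cv2.imwrite(f'pics/{n}0.png',im[...,::-1])
    c=camera_info(n);print(n,{k:np.round(np.array(v),4).tolist() for k,v in c.items() if not isinstance(v,str)})
c=camera_info('wrist');print({k:np.round(np.array(v),4).tolist() for k,v in c.items()if not isinstance(v,str)})
a=cv2.imread('pics/scene0.png');
E
```

```text
pics
0.0 [ 235.33494695 -524.3773445   249.83272032] [ 9.77840082e-01  2.09352521e-01 -1.04005522e-04 -5.34861861e-04] 85.54750714756752
scene {'camera_matrix': [[504.8851, 0.0, 270.8109], [0.0, 504.8851, 210.0277], [0.0, 0.0, 1.0]], 'dist': [0.0567, 0.0, 0.0, 0.0, 0.0], 'xyz': [1256.2937, -571.32, 1094.0245], 'rotation': [0.8229, 0.4377, -0.1625, -0.3237]}
top {'camera_matrix': [[533.3692, 0.0, 272.9298], [0.0, 533.3692, 219.0259], [0.0, 0.0, 1.0]], 'dist': [-0.058, 0.0, 0.0, 0.0, 0.0], 'xyz': [196.0499, -12.5165, 1478.2347], 'rotation': [-0.6778, 0.7281, -0.0741, 0.0707]}
{'camera_matrix': [[358.5578, 0.0, 275.3456], [0.0, 358.5578, 210.4555], [0.0, 0.0, 1.0]], 'dist': [-0.0673, 0.0, 0.0, 0.0, 0.0], 'T_tool_cam': [[-0.0008, -0.9547, -0.2976, 76.4132], [1.0, -0.001, 0.0004, 0.4196], [-0.0006, -0.2976, 0.9547, -125.1097], [0.0, 0.0, 0.0, 1.0]]}
```

View pics/top0.png

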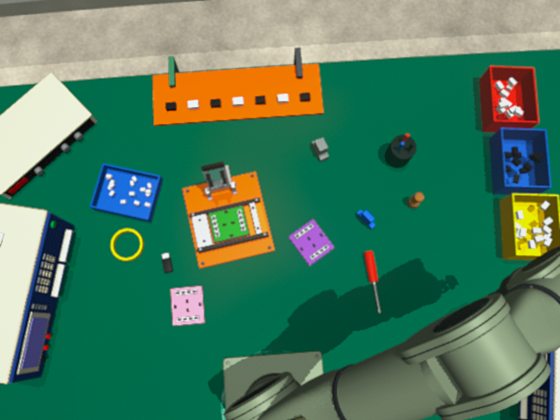

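View pics/scene0.png

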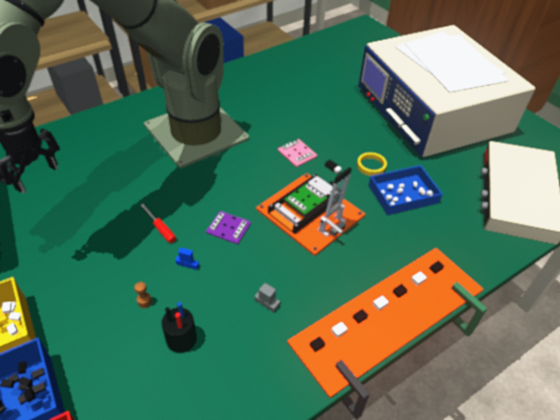

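Top view: the jig is centred near (228,220), with the wide stop on the left (+y) and the slim stop on the right (-y) at about (258,217). The lid is open at (217,178).
Filler candidates are blue (367,217), grey (320,148) and the blue trays (127,192) and (525,160). I choose the blue block at (367,217). Board candidates are green in the jig (228,222), purple (312,241) and pink (187,305). I choose green.

```bash
cat > h.py <<'E'
import numpy as np,cv2
from scipy.spatial.transform import Rotation as R
from plant import status,snapshot,camera_info
def cam(n,s=None):
    c=camera_info(n);K=np.array(c['camera_matrix']);d=np.array(c['dist'])
    if n=='wrist':
        s=s or status.observe();T=np.array(c['T_tool_cam']);Rt=R.from_quat(s['eef_rot']).as_matrix()
        return K,d,Rt@T[:3,:3],Rt@T[:3,3]+np.array(s['position'])
    r=np.array(c['rotation']);return K,d,(R.from_quat(r).as_matrix() if r.size==4 else r),np.array(c['xyz'])
def p2w(C,px,z):
    K,d,Rm,t=C;u=cv2.undistortPoints(np.array(px,float).reshape(-1,1,2),K,d)[:,0]
    v=np.c_[u,np.ones(len(u))]@Rm.T;return t+v*((z-t[2])/v[:,2])[:,None]
def w2p(C,P):
    K,d,Rm,t=C;q=(np.array(P,float).reshape(-1,3)-t)@Rm
    return cv2.projectPoints(q,np.zeros(3),np.zeros(3),K,d)[0][:,0]
E
python3 - <<'E'
from h import *
C=cam('top')
print(p2w(C,[[367,217],[228,220],[258,217],[217,178],[190,185],[265,172],[205,266],[273,250],[320,148],[312,241]],20).round())
print(w2p(C,[[0,0,0]]))
a=cv2.imread('pics/top0.png')
b=cv2.resize(a[150:275,175:285],None,fx=4.5,fy=4.5,interpolation=2)
c=cv2.resize(a[195:240,345:390],None,fx=5,fy=5,interpolation=2)
o=np.zeros((b.shape[0],b.shape[1]+c.shape[1],3),np.uint8);o[:,:b.shape[1]]=b;o[:c.shape[0],b.shape[1]:]=c
cv2.imwrite('pics/crop1.png',o);print(o.shape)
E
```

```text
[[ 486. -294.   20.]
 [ 505.   95.   20.]
 [ 508.   11.   20.]
 [ 629.  119.   20.]
 [ 614.  197.   20.]
 [ 637.  -18.   20.]
 [ 381.  165.   20.]
 [ 412.  -25.   20.]
 [ 697. -180.   20.]
 [ 429. -134.   20.]]
[[274.80903167 404.73661294]]
(562, 720, 3)
```

View pics/crop1.png

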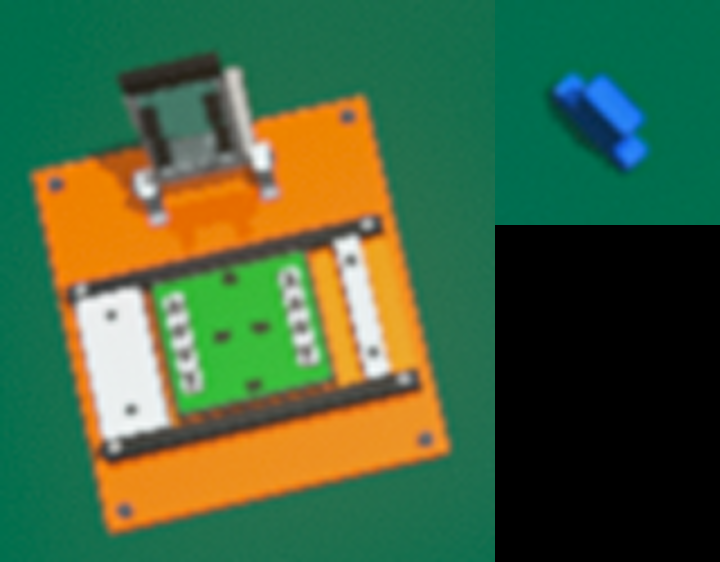

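The crop confirms the blue filler block with its tab, and the wide orange gap on the slim-stop side (-y). Next I measure the filler pose and the jig pose, and plan the approach.

```bash
python3 - <<'E'
from h import *
C=cam('top')
f=p2w(C,[[360,213],[371.5,225.5]],22);d=f[0]-f[1];print(f.round(),np.degrees(np.arctan2(d[1],d[0])))
# jig: crop coords
cr=np.array([[60,185],[347,117],[425,440],[125,510]])/4.5+[175,150]
print(p2w(C,cr,12).round(1))
s=p2w(C,np.array([[77,296],[376,224],[412,379],[110,452]])/4.5+[175,150],42);print(s.round(1))
d=s[1]-s[0];print(np.degrees(np.arctan2(d[1],d[0]))+90, s.mean(0))
s=status.observe();r=R.from_quat(s['eef_rot']).as_matrix();print(r.round(3),r.T@(np.array([440,-260,250])-s['position']))
E
```

```text
[[ 498. -275.   22.]
 [ 461. -303.   22.]] 36.86946912067648
[[598.8 203.5  12. ]
 [630.2  19.7  12. ]
 [420.  -15.3  12. ]
 [389.7 171.6  12. ]]
[[519.5 191.4  42. ]
 [551.6   5.5  42. ]
 [453.3 -10.   42. ]
 [421.6 175.3  42. ]]
9.80171832652529 [486.5233182   90.56728779  42.        ]
[[ 0.912  0.409 -0.   ]
 [ 0.409 -0.912  0.001]
 [-0.    -0.001 -1.   ]] [ 2.95008105e+02 -1.57449896e+02  2.82526865e-02]
```

play_rows([
  [[85, 56, -20, 14, 0, 0, -2.6], [85, 56, -18, 14, 0, 0, -2.6], [85, 56, -16, 14, 0, 0, -2.6], [85, 56, -10, 14, 0, 0, -2.6], [85, 56, -5, 14, 0, 0, -2.6]],
])

```text
t: 0.72
position: [447.8, -325.2, 179.8]
eef_rot: [0.948, 0.319, -0.0, -0.0]
force: [1.1, -0.8, -0.5]
width: 85.0
gripper_force: 0.0
```

play_rows([
  [[85, 20, 0, 0, 0, 0, 0], [85, 0, 0, 0, 0, 0, 0], [85, 0, 0, 0, 0, 0, 0], [85, 0, 0, 0, 0, 0, 0], [85, 0, 0, 0, 0, 0, 0]],
])

```text
t: 1.35
position: [462.1, -315.2, 180.4]
eef_rot: [0.948, 0.318, -0.0, 0.0]
force: [0.4, -0.5, -0.5]
width: 84.8
gripper_force: 0.0
```

```bash
python3 - <<'E'
from h import *
s=status.observe();print(s['t'],np.round(s['position'],1));r=R.from_quat(s['eef_rot']).as_matrix();print(r.round(3))
im=snapshot('wrist');cv2.imwrite('pics/w1.png',im[...,::-1])
C=cam('wrist',s);print(w2p(C,[[480,-290,62],[480,-290,0]]))
E
```

```text
1.35 [ 462.1 -315.2  180.4]
[[ 0.798  0.603  0.   ]
 [ 0.603 -0.798 -0.   ]
 [-0.     0.    -1.   ]]
[[260.91623852 170.05887935]
 [263.66120211 156.27273627]]
```

View pics/w1.png

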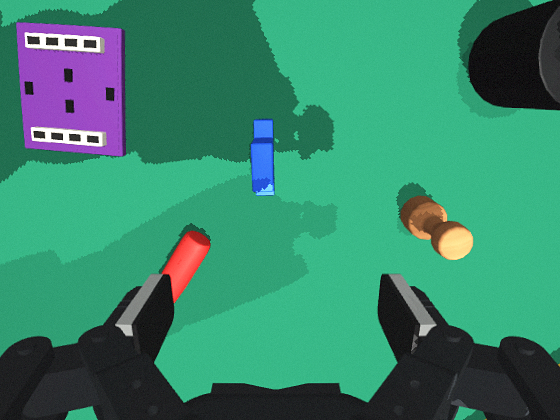

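Wrist view: the blue block's tab and foot are at about (262,157), the red driver handle is at (185,265) and the stamp at (435,225). I fit the filler pose by matching its silhouette.

```bash
cat >> h.py <<'E'
from scipy.optimize import minimize
def box(x0,x1,y0,y1,z0,z1): return np.array([[x,y,z] for x in(x0,x1) for y in(y0,y1) for z in(z0,z1)],float)
def sil(C,parts,p,z,shape=(420,560)):
    m=np.zeros(shape,np.uint8);c,s=np.cos(p[2]),np.sin(p[2])
    for b in parts:
        q=b@np.array([[c,s,0],[-s,c,0],[0,0,1]])+[p[0],p[1],z]
        cv2.fillConvexPoly(m,cv2.convexHull(np.round(w2p(C,q)*16).astype(np.int32)),255,cv2.LINE_AA,4)
    return m/255.
FILL=[box(-30,30,-7.5,7.5,3,22),box(-30,30,-5,5,0,3),box(-17,17,-7.5,7.5,22,62)]
def fit(C,mask,parts,p0,z=0):
    f=lambda p:np.abs(sil(C,parts,[p[0],p[1],p[2]/50],z)-mask).sum()
    r=minimize(f,[p0[0],p0[1],p0[2]*50],method='Nelder-Mead',options=dict(initial_simplex=np.array([[p0[0]+a,p0[1]+b,p0[2]*50+c] for a,b,c in[(0,0,0),(8,0,0),(0,8,0),(0,0,8)]])))
    return r.x[0],r.x[1],r.x[2]/50,r.fun,mask.sum()
def blue(im): 
    h=cv2.cvtColor(im,cv2.COLOR_RGB2HSV);return (cv2.inRange(h,(100,90,50),(128,255,255))>0).astype(float)
E
python3 - <<'E'
from h import *
s=status.observe();C=cam('wrist',s)
im=cv2.imread('pics/w1.png')[...,::-1].copy();m=blue(im);m[:100]=0;m[220:]=0
for st in [(480,-290,.65),(484,-294,.75)]:
    x,y,a,e,n=fit(C,m,FILL,st);print(x,y,np.degrees(a),e,n)
r=R.from_quat(s['eef_rot']).as_matrix();print(np.degrees(np.arctan2(r[1,0],r[0,0])),(r.T@(np.array([x,y,56])-s['position'])).round(1))
t=snapshot('top');m=blue(t);m2=m*0;m2[195:240,345:390]=m[195:240,345:390];x,y,a,e,n=fit(cam('top'),m2,FILL,(480,-290,.65));print('top',x,y,np.degrees(a),e,n)
E
```

```text
481.59548295964976 -289.4652621517494 37.20776634390712 248.69803921568626 1613.0
481.4784797457447 -289.59042537835546 37.56265184414389 250.5921568627451 1613.0
37.11495713939528 [ 30.7  -8.7 124.4]
top 493.3342361727473 -271.71061040425843 -40.57503324214141 118.54901960784312 49.0
```

play_rows([
  [[45, 30.5, -9, 0, 0, 0, 0], [45, 0, 0, 40, 0, 0, 0], [45, 0, 0, 40, 0, 0, 0], [45, 0, 0, 0, 0, 0, 0], [45, 0, 0, 0, 0, 0, 0]],
], grip_force=40)

```text
t: 2.08
position: [481.8, -289.4, 101.6]
eef_rot: [0.948, 0.319, 0.0, 0.0]
force: [0.2, -0.7, 0.5]
width: 44.7
gripper_force: 0.0
```

```bash
python3 - <<'E'
from h import *
s=status.observe();C=cam('wrist',s);im=snapshot('wrist');m=blue(im)
r=R.from_quat(s['eef_rot']).as_matrix()
x,y,a,e,n=fit(C,m,FILL,(481.5,-289.5,.65));print(x,y,np.degrees(a),e,n,(r.T@(np.array([x,y,56])-s['position'])).round(1),s['width'])
o=im.copy();k=sil(C,FILL,[x,y,a],0)
cs,_=cv2.findContours((k>.5).astype(np.uint8),0,2);cv2.drawContours(o,cs,-1,(255,0,0),1);cv2.imwrite('pics/w2.png',o[...,::-1])
E
```

```text
481.5190807663712 -289.679710200692 37.86470558515349 504.3450980392157 3037.0 [-0.5 -0.  45.6] 44.686520936441774
```

View pics/w2.png

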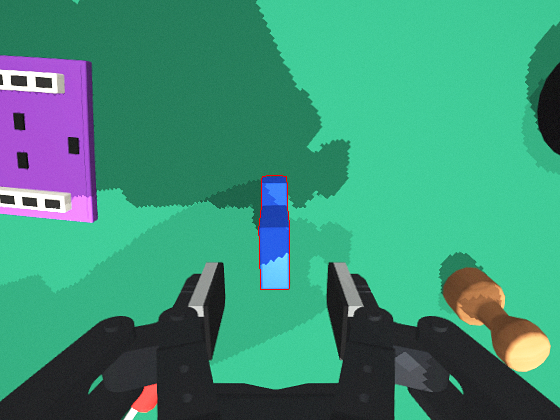

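The fitted outline matches the block at (262–290 px columns, rows 176–290), centred between the fingers. I descend and grip.

play_rows([
  [[45, 0, 0, 23, 0, 0, 0], [45, 0, 0, 22.5, 0, 0, 0], [45, 0, 0, 0, 0, 0, 0], [10, 0, 0, 0, 0, 0, 0], [10, 0, 0, 0, 0, 0, 0]],
], grip_force=50)

```text
t: 2.75
position: [482.0, -289.4, 56.2]
eef_rot: [0.948, 0.319, 0.001, 0.001]
force: [-1.0, 0.7, 9.4]
width: 14.0
gripper_force: 48.7
```

play_rows([
  [[10, 0, 0, 0, 0, 0, 0], [10, 0, 0, 0, 0, 0, 0], [10, 0, 0, -20, 0, 0, 0], [10, 0, 0, -50, 0, 0, 0], [10, 0, 0, -50, 0, 0, 0]],
])

```text
t: 3.38
position: [481.4, -288.9, 177.0]
eef_rot: [0.948, 0.319, 0.0, 0.0]
force: [0.7, 0.2, -0.9]
width: 14.4
gripper_force: 49.0
```

play_rows([
  [[10, 22.5, -47.3, 0, 0, 0, 5.5], [10, 17.9, -49.3, 0, 0, 0, 5.5], [10, 13.1, -50.7, 0, 0, 0, 5.4], [10, 8.2, -51.7, 0, 0, 0, 5.5], [10, 3.2, -52.3, 0, 0, 0, 5.4]],
])

```text
t: 4.0
position: [427.9, -31.0, 175.6]
eef_rot: [0.996, 0.084, 0.001, -0.0]
force: [1.5, 0.7, -1.2]
width: 13.6
gripper_force: 49.0
```

play_rows([
  [[10, -1.7, -50, 0, 0, 0, 0], [10, 0, 0, 0, 0, 0, 0], [10, 0, 0, 0, 0, 0, 0], [10, 0, 0, 0, 0, 0, 0], [10, 0, 0, 0, 0, 0, 0]],
])

```text
t: 4.62
position: [418.1, 15.7, 174.9]
eef_rot: [0.996, 0.085, 0.0, -0.0]
force: [0.1, -0.4, -0.1]
width: 14.1
gripper_force: 49.0
```

```bash
python3 - <<'E'
from h import *
s=status.observe();r=R.from_quat(s['eef_rot']).as_matrix();print(s['t'],np.round(s['position'],1),np.degrees(np.arctan2(r[1,0],r[0,0])))
im=snapshot('wrist');cv2.imwrite('pics/w3raw.png',im[...,::-1])
cv2.imwrite('pics/w3.png',cv2.resize(im[:,:,::-1],(800,600),interpolation=2))
E
```

```text
4.625 [418.1  15.7 174.9] 9.780587845094352
```

View pics/w3.png

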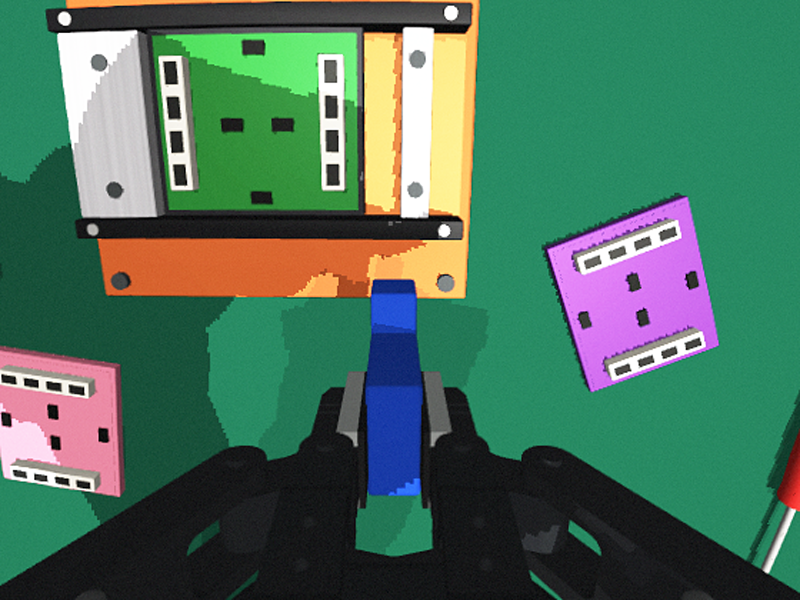

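Wrist view (800x600): the board's right edge runs from (358,33) to (362,212) and the slim stop's left edge is at about (403,28–215). The held block is at (393,390). Next I extract the gap edges at sub-pixel level.

```bash
python3 - <<'E'
from h import *
s=status.observe();C=cam('wrist',s);r=R.from_quat(s['eef_rot']).as_matrix();im=cv2.imread('pics/w3raw.png')[...,::-1]
def tool(px,z): return (p2w(C,px,z)-s['position'])@r
sc=.7
rn=tool(np.array([[93,230],[446,230],[64,19],[451,13]])*sc,42);print('screws tool\n',rn.round(1))
g=im.astype(int)
for row in (40,60,80,100,115,130,140):
    print(row,[tuple(int(v) for v in g[row,c]) for c in range(247,262)] if row in(80,130) else '')
    l=g[row];sat=l.max(1)-l.min(1)
    gr=[c for c in range(230,275) if l[c,1]>l[c,0]+30 and l[c,1]>l[c,2]+25]
    st=[c for c in range(265,300) if sat[c]<40 and l[c].min()>120]
    orr=[c for c in range(240,290) if l[c,0]>l[c,2]+70]
    print(row,max(gr) if gr else None,min(st) if st else None,max(st) if st else None,(min(orr),max(orr)) if orr else None,
      tool([[max(gr)+.5,row]],46)[0].round(1) if gr else '',tool([[min(orr)-.5,row]],38)[0].round(1) if orr else '',tool([[min(st)-.5,row],[max(st)+.5,row]],42).round(1).tolist() if st else '')
m=blue(im)
p=np.argwhere(m>0);
for row in (240,260,280,300,320,340):
    q=p[p[:,0]==row][:,1];print(row,q.min(),q.max(),end=';')
x0,y0=(r@np.array([0,0,0])+s['position'])[:2]
print(fit(C,m,FILL,(x0,y0,.17),s['position'][2]-56))
E
```

```text
screws tool
 [[  34.6 -155.3  132.9]
 [  33.6   27.1  132.9]
 [ 135.5 -154.9  132.9]
 [ 134.1   26.9  132.9]]
40 
40 249 282 299 (255, 281) [114.4 -16.4 128.9] [115.6 -13.6 136.9] [[114.9, 4.6, 132.9], [115.0, 16.6, 132.9]]
60 
60 249 282 299 (255, 280) [101.9 -16.7 128.9] [102.7 -13.8 136.9] [[102.3, 4.6, 132.9], [102.3, 16.8, 132.9]]
80 [(62, 160, 71), (63, 163, 72), (61, 170, 74), (64, 67, 63), (63, 57, 64), (62, 58, 63), (41, 43, 45), (1, 6, 12), (255, 162, 85), (255, 243, 140), (255, 239, 139), (254, 235, 132), (254, 235, 135), (254, 235, 136), (254, 235, 137)]
80 249 281 299 (255, 280) [ 89.2 -16.9 128.9] [ 89.6 -14.  136.9] [[89.4, 4.0, 132.9], [89.4, 17.0, 132.9]]
100 
100 249 281 299 (255, 280) [ 76.2 -17.1 128.9] [ 76.2 -14.2 136.9] [[76.1, 4.0, 132.9], [76.2, 17.2, 132.9]]
115 
115 250 281 299 (255, 280) [ 66.2 -16.6 128.9] [ 65.9 -14.3 136.9] [[66.0, 4.1, 132.9], [66.0, 17.4, 132.9]]
130 [(55, 151, 65), (52, 149, 60), (57, 156, 65), (54, 126, 62), (50, 45, 53), (54, 49, 55), (43, 46, 50), (53, 42, 39), (207, 122, 66), (255, 218, 116), (255, 239, 136), (254, 237, 137), (254, 235, 135), (254, 236, 136), (254, 236, 136)]
130 250 281 299 (255, 280) [ 56.  -16.8 128.9] [ 55.4 -14.5 136.9] [[55.7, 4.1, 132.9], [55.7, 17.5, 132.9]]
140 
140 250 281 299 (255, 279) [ 49.1 -17.  128.9] [ 48.2 -14.6 136.9] [[48.7, 4.1, 132.9], [48.7, 17.7, 132.9]]
240 259 503;260 257 453;280 256 295;300 257 294;320 257 294;340 257 294;(np.float64(416.8419335976103), np.float64(15.338215038623186), np.float64(0.17134751430252235), np.float64(523.2705882352941), np.float64(5497.0))
```

play_rows([
  [[10, 43, -3, 0, 0, 0, 0], [10, 42.5, -2.9, 0, 0, 0, 0], [10, 0, 0, 25, 0, 0, 0], [10, 0, 0, 30, 0, 0, 0], [10, 0, 0, 6, 0, 0, 0]],
])

```text
t: 5.3
position: [500.6, 36.5, 112.6]
eef_rot: [0.996, 0.086, -0.001, -0.0]
force: [-0.2, -0.3, -0.0]
width: 13.8
gripper_force: 49.1
```

play_rows([
  [[10, 0, 0, 0, 0, 0, 0], [10, 0, 0, 0, 0, 0, 0], [10, 0, 0, 0, 0, 0, 0], [10, 0, 0, 0, 0, 0, 0], [10, 0, 0, 0, 0, 0, 0]],
])

```text
t: 5.92
position: [501.2, 36.9, 114.0]
eef_rot: [0.996, 0.086, 0.0, -0.0]
force: [0.5, 0.8, -0.5]
width: 14.0
gripper_force: 49.1
```

```bash
python3 - <<'E'
from h import *
s=status.observe();r=R.from_quat(s['eef_rot']).as_matrix();print(s['t'],np.round(s['position'],1),np.degrees(np.arctan2(r[1,0],r[0,0])),r[:,2].round(4),s['force'])
im=snapshot('wrist');cv2.imwrite('pics/w4raw.png',im[...,::-1])
cv2.imwrite('pics/w4.png',cv2.resize(im[80:380,80:480,::-1],(800,600),interpolation=2))
E
```

```text
5.925 [501.2  36.9 114. ] 9.867934686682684 [ 2.e-04  1.e-04 -1.e+00] [ 0.46692704  0.77520793 -0.48361088]
```

View pics/w4.png

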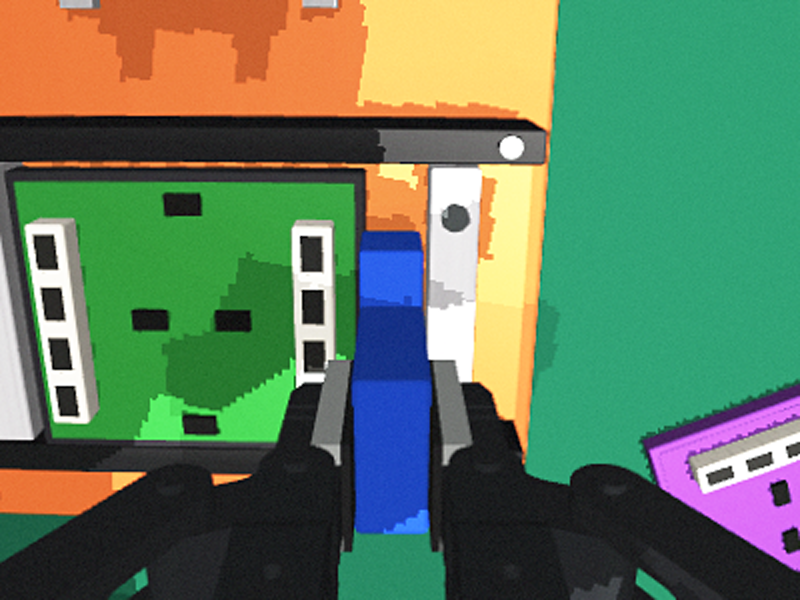

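The block's foot is at (391,235) in the crop. The gap runs from the board's dark rim at about 364 to the stop edge at about 428, so it needs a slight +y tool shift. I compute it.

```bash
python3 - <<'E'
from h import *
s=status.observe();C=cam('wrist',s);r=R.from_quat(s['eef_rot']).as_matrix();g=cv2.imread('pics/w4raw.png')[...,::-1].astype(int)
tool=lambda px,z:((p2w(C,px,z)-s['position'])@r)[0].round(1)
for row in (175,180,185,190,195):
    l=g[row];o=[c for c in range(255,300) if l[c,0]>l[c,2]+70];o=[c for c in o if c<296]
    b=[c for c in range(255,300) if l[c,2]>l[c,0]+70]
    st=[c for c in range(285,310) if l[c].max()-l[c].min()<40 and l[c].min()>110]
    e=min(st) if st else 0
    print(row,o[:1],o[-1:],b[:1],b[-1:],e, tool([[min(o)-.5,row]],46) if o else '',tool([[e-.5,row]],42),(tool([[b[0]-.5,row]],80),tool([[b[-1]+.5,row]],80)) if b else '')
for row in(205,220): 
    b=[c for c in range(240,310) if g[row,c,2]>g[row,c,0]+60];print(row,b[0],b[-1],tool([[b[0]-.5,row]],80),tool([[b[-1]+.5,row]],80))
E
```

```text
175 [263] [293] [] [] 295 [36.7 -6.6 67.9] [35.9 11.1 71.9] 
180 [263] [293] [] [] 295 [33.9 -6.7 67.9] [33.  11.2 71.9] 
185 [263] [293] [] [] 295 [31.1 -6.7 67.9] [30.1 11.2 71.9] 
190 [263] [293] [] [] 294 [28.2 -6.7 67.9] [27.2 10.7 71.9] 
195 [288] [292] [] [] 294 [25.4  7.2 67.9] [24.3 10.7 71.9] 
205 260 290 [29.6 -6.9 33.9] [29.6  7.4 33.9]
220 259 290 [22.3 -7.5 33.9] [22.3  7.5 33.9]
```

play_rows([
  [[10, 0, 1.8, 0, 0, 0, 0], [10, 0, 0, 6, 0, 0, 0], [10, 0, 0, 4, 0, 0, 0], [10, 0, 0, 4, 0, 0, 0], [10, 0, 0, 4, 0, 0, 0]],
])

```text
t: 6.6
position: [501.5, 35.1, 95.5]
eef_rot: [0.996, 0.086, -0.0, -0.0]
force: [0.6, 0.2, -0.8]
width: 13.8
gripper_force: 49.1
```

play_rows([
  [[10, 0, 0, 4, 0, 0, 0], [10, 0, 0, 4, 0, 0, 0], [10, 0, 0, 4, 0, 0, 0], [10, 0, 0, 3, 0, 0, 0], [10, 0, 0, 0, 0, 0, 0]],
])

```text
t: 7.22
position: [501.4, 35.1, 80.6]
eef_rot: [0.996, 0.086, -0.0, -0.0]
force: [-0.8, 0.6, -0.4]
width: 14.1
gripper_force: 49.1
```

play_rows([
  [[10, 0, 0, 1.2, 0, 0, 0], [10, 0, 0, 1, 0, 0, 0], [10, 0, 0, 0.5, 0, 0, 0], [10, 0, 0, 0, 0, 0, 0], [10, 0, 0, 0, 0, 0, 0]],
])

```text
t: 7.85
position: [501.5, 35.1, 78.2]
eef_rot: [0.996, 0.086, 0.0, -0.0]
force: [-0.8, -0.5, 2.3]
width: 14.3
gripper_force: 49.4
```

play_rows([
  [[22, 0, 0, 0, 0, 0, 0], [28, 0, 0, 0, 0, 0, 0], [28, 0, 0, 0, 0, 0, 0], [28, 0, 0, -20, 0, 0, 0], [28, 0, 0, -30, 0, 0, 0]],
])

```text
t: 8.48
position: [501.2, 35.1, 128.3]
eef_rot: [0.996, 0.086, -0.001, -0.0]
force: [-0.4, 1.1, 0.2]
width: 28.2
gripper_force: 0.0
```

play_rows([
  [[28, -20, 0, -40, 0, 0, 0], [28, -30, 0, 0, 0, 0, 0], [28, -30, 0, 0, 0, 0, 0], [28, 0, 0, 0, 0, 0, 0], [28, 0, 0, 0, 0, 0, 0]],
])

```text
t: 9.1
position: [423.3, 21.5, 168.2]
eef_rot: [0.996, 0.086, 0.0, -0.0]
force: [0.4, -0.3, -0.2]
width: 28.2
gripper_force: 0.0
```

```bash
python3 - <<'E'
from h import *
s=status.observe();r=R.from_quat(s['eef_rot']).as_matrix();print(s['t'],np.round(s['position'],1))
im=snapshot('wrist');sc=snapshot('scene')
C=cam('wrist',s);m=blue(im);m[:,330:]=0;x,y,a,e,n=fit(C,m,FILL,(501.5,35,.17),22);print(x,y,np.degrees(a),e,n)
o=np.zeros((600,800,3),np.uint8);o[:420,:560]=im
c=cv2.resize(sc[160:260,250:375],None,fx=2.4*.8,fy=2.4*.8,interpolation=2)[:, :240];o[:c.shape[0],560:560+c.shape[1]]=c
o[420:600,:]=cv2.resize(sc[165:255,200:600][:,:360],(720,180),interpolation=2)[:, :].__class__((180,720,3),np.uint8) if 0 else 0
cv2.imwrite('pics/w5.png',o[...,::-1]);cv2.imwrite('pics/w5raw.png',im[...,::-1]);cv2.imwrite('pics/s5raw.png',sc[...,::-1])
E
```

```text
9.1 [423.3  21.5 168.2]
501.12253558324176 34.83275477848569 10.256371091046681 188.12941176470588 2349.0
```

View pics/w5.png

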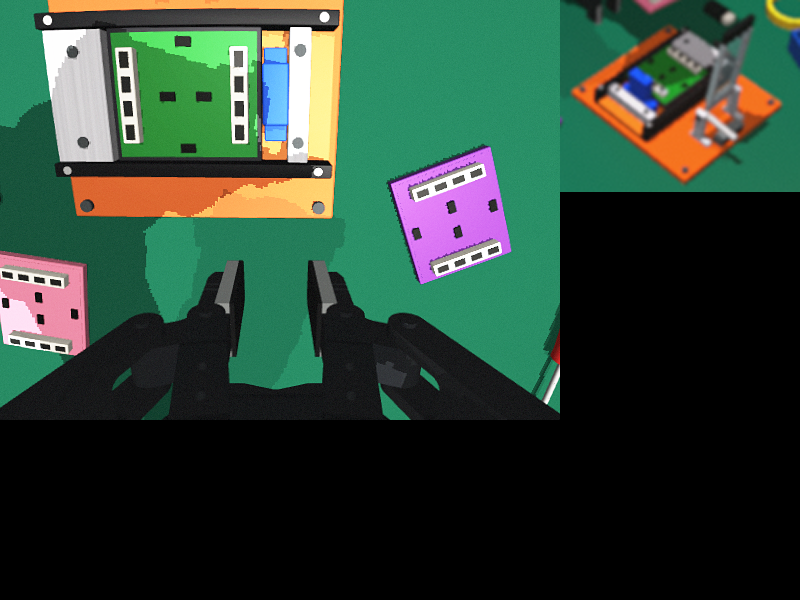

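The filler stands in the gap at (275,95), aligned, with the tab up, and its fitted pose is (501,35) with yaw 10°. Next I estimate the lid angle and the path frame.

```bash
python3 - <<'E'
from h import *
s=status.observe();Cw=cam('wrist',s);Ct=cam('top')
S=p2w(Cw,[[48,20],[324,17],[67,170],[318,172]],42);c=S.mean(0);d=S[0]+S[2]-S[1]-S[3];yaw=np.arctan2(d[1],d[0])-np.pi/2;print(c.round(1),np.degrees(yaw))
u=np.array([np.cos(yaw),np.sin(yaw)]);v=np.array([-u[1],u[0]]);c2=c[:2]
for off in([0,0],[4,2.5]):
  for lab,px in (('top',(170,64)),('bot',(173,86))):
    q=np.array(px)/4.5+[175,150]
    for z in(215,228):
        w=p2w(Ct,[q],z)[0];w[:2]+=off;print(off,lab,z,'jig',round((w[:2]-c2)@u,1),round((w[:2]-c2)@v,1))
Cs=cam('scene')
for th in(1.5,1.57,1.65,1.72,1.8):
    P=[]
    for r,n in((165,4),(165,-4),(60,4)):
        x=100-r*np.cos(th)+n*np.sin(th);z=62+r*np.sin(th)+n*np.cos(th)
        for y in(-28,28):P.append([*(c2+u*x+v*y),z])
    print(th,w2p(Cs,P)[:4].round(0).tolist(),((w2p(Ct,P)[:4]-[175,150])*4.5).round(0).tolist())
r=R.from_quat(s['eef_rot']).as_matrix()
print('jig pos of TCP',(s['position'][:2]-c2)@u,(s['position'][:2]-c2)@v)
a=cv2.imread('pics/s5raw.png');cv2.imwrite('pics/s5.png',cv2.resize(a[155:255,290:390],None,fx=6,fy=6,interpolation=2))
E
```

```text
[490.4  93.5  42. ] 9.236493509572949
[0, 0] top 215 jig 118.3 -2.0
[0, 0] top 228 jig 113.9 -2.6
[0, 0] bot 215 jig 105.5 -1.0
[0, 0] bot 228 jig 101.3 -1.6
[4, 2.5] top 215 jig 122.6 -0.2
[4, 2.5] top 228 jig 118.2 -0.8
[4, 2.5] bot 215 jig 109.9 0.8
[4, 2.5] bot 228 jig 105.6 0.2
1.5 [[329.0, 173.0], [344.0, 163.0], [327.0, 172.0], [342.0, 161.0]] [[224.0, 91.0], [123.0, 114.0], [227.0, 105.0], [127.0, 128.0]]
1.57 [[333.0, 175.0], [348.0, 165.0], [330.0, 174.0], [345.0, 163.0]] [[220.0, 71.0], [119.0, 94.0], [223.0, 85.0], [122.0, 108.0]]
1.65 [[337.0, 178.0], [352.0, 168.0], [334.0, 177.0], [349.0, 166.0]] [[215.0, 49.0], [114.0, 72.0], [218.0, 63.0], [117.0, 85.0]]
1.72 [[340.0, 181.0], [355.0, 171.0], [338.0, 179.0], [353.0, 169.0]] [[211.0, 31.0], [111.0, 53.0], [213.0, 43.0], [113.0, 66.0]]
1.8 [[344.0, 185.0], [359.0, 174.0], [342.0, 183.0], [356.0, 172.0]] [[206.0, 11.0], [107.0, 33.0], [209.0, 23.0], [109.0, 45.0]]
jig pos of TCP -77.77929588431287 -60.25134632354384
```

View pics/s5.png

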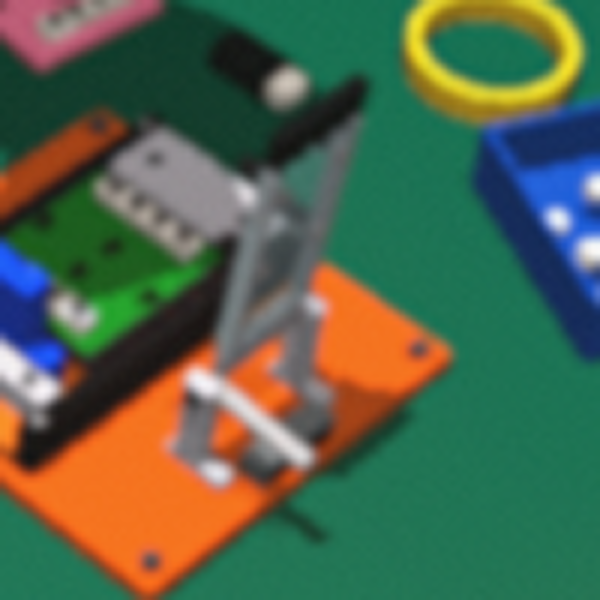

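The lid is nearly upright, at about 1.6 rad, with its tip at roughly jig x = 112 and z = 227. I go up, over and behind it with the fingers closed.

play_rows([
  [[0, 0, 0, -47, 0, 0, 0], [0, 0, 0, -47, 0, 0, 0], [0, 50, -15, 0, 0, 0, 0], [0, 50, -15, 0, 0, 0, 0], [0, 50, -15, 0, 0, 0, 0]],
])

```text
t: 9.82
position: [564.4, 92.5, 262.2]
eef_rot: [0.996, 0.086, 0.0, 0.0]
force: [-0.8, 0.3, -0.0]
width: -0.4
gripper_force: 0.0
```

play_rows([
  [[0, 50, -15, 0, 0, 0, 0], [0, 22, 0, 0, 0, 0, 0], [0, 0, 0, 0, 0, 0, 0], [0, 0, 0, 0, 0, 0, 0], [0, 0, 0, 0, 0, 0, 0]],
])

```text
t: 10.45
position: [630.7, 118.5, 262.5]
eef_rot: [0.996, 0.086, 0.0, -0.0]
force: [0.3, -0.4, 0.3]
width: -0.2
gripper_force: 0.0
```

```bash
cat >> h.py <<'E'
def jig(s):
    a=np.radians(9.6);u=np.array([np.cos(a),np.sin(a)]);d=np.array(s['position'][:2])-[490.4,93.3]
    r=R.from_quat(s['eef_rot']).as_matrix()
    return np.round([d@u,d@[-u[1],u[0]],s['position'][2]],1),np.degrees(np.arctan2(r[1,0],r[0,0])).round(2),np.round(s['force'],1),s['width'],s['t']
E
python3 -c "
from h import *
print(jig(status.observe()))"
```

```text
(array([142.6,   1.4, 262.5]), np.float64(9.86), array([ 0.3, -0.4,  0.3]), -0.1533725508582771, 10.45)
```

play_rows([
  [[0, 0, 0, 22, 0, 0, 0], [0, 0, 0, 20, 0, 0, 0], [0, 0, 0, 0, 0, 0, 0], [0, -14, 1.4, 0, 0, 0, 0], [0, -14, 0, 0, 0, 0, 0]],
], grip_force=60)

```text
t: 11.08
position: [603.8, 112.2, 221.4]
eef_rot: [0.996, 0.086, 0.001, -0.0]
force: [2.3, -0.3, 0.7]
width: 0.1
gripper_force: 0.6
```

play_rows([
  [[0, -12, 0, 0, 0, 0, 0], [0, -12, 0, 0, 0, 0, 0], [0, -13, 0, 0.5, 0, 0, 0], [0, -12, 0, 3, 0, 0, 0], [0, -12, 0, 3, 0, 0, 0]],
])

```text
t: 11.7
position: [543.7, 101.9, 214.8]
eef_rot: [0.996, 0.086, 0.001, -0.0]
force: [1.5, 0.6, -1.1]
width: 0.1
gripper_force: 0.4
```

```bash
python3 - <<'E'
from h import *
s=status.observe();print(jig(s));a=snapshot('scene');w=snapshot('wrist')
o=np.zeros((600,800,3),np.uint8);o[:600,:]=cv2.resize(a[100:280,220:460],(800,600),interpolation=2);o[:210,:280]=cv2.resize(w,(280,210));cv2.imwrite('pics/s6.png',o[...,::-1])
E
```

```text
(array([ 54. ,  -0.4, 214.8]), np.float64(9.87), array([ 1.5,  0.6, -1.1]), 0.13487336085512452, 11.7)
```

View pics/s6.png

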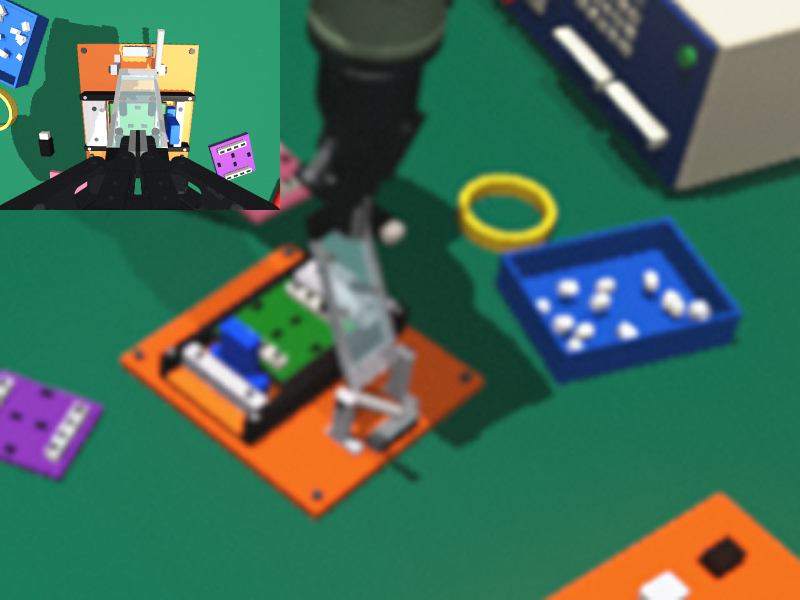

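The scene view shows the lid swung forward to about 65°, following the fingers at (350,260). The filler is still standing. I continue along the arc.

play_rows([
  [[0, -13, 0, 4.5, 0, 0, 0], [0, -17, 0, 9.3, 0, 0, 0], [0, -17, 0, 10.4, 0, 0, 0], [0, -14.5, 0, 13.6, 0, 0, 0], [0, -13.5, 0, 15, 0, 0, 0]],
])

```text
t: 12.42
position: [470.3, 89.2, 161.2]
eef_rot: [0.996, 0.086, 0.001, -0.0]
force: [1.1, 0.8, -0.4]
width: 0.0
gripper_force: 0.2
```

```bash
python3 -c "
from h import *
print(jig(status.observe()))"
```

```text
(array([-20.5,  -0.7, 161.2]), np.float64(9.86), array([ 1.1,  0.8, -0.4]), 0.006662501294926475, 12.425)
```

play_rows([
  [[0, -8, 0, 11, 0, 0, 0], [0, -7.5, 0, 11.5, 0, 0, 0], [0, -6, 0, 13, 0, 0, 0], [0, -5, 0, 13, 0, 0, 0], [0, -3, 0, 8, 0, 0, 0]],
])

```text
t: 13.05
position: [441.3, 84.2, 104.3]
eef_rot: [0.996, 0.086, 0.0, -0.0]
force: [0.6, 0.5, 0.1]
width: 0.1
gripper_force: 0.1
```

```bash
python3 - <<'E'
from h import *
s=status.observe();print(jig(s));a=snapshot('scene');w=snapshot('wrist')
o=np.zeros((600,800,3),np.uint8);o[:600,:]=cv2.resize(a[100:280,220:460],(800,600),interpolation=2);o[:315,380:]=cv2.resize(w,(420,315));cv2.imwrite('pics/s7.png',o[...,::-1])
E
```

```text
(array([-49.9,  -0.8, 104.3]), np.float64(9.86), array([0.6, 0.5, 0.1]), 0.14437877318415865, 13.05)
```

View pics/s7.png

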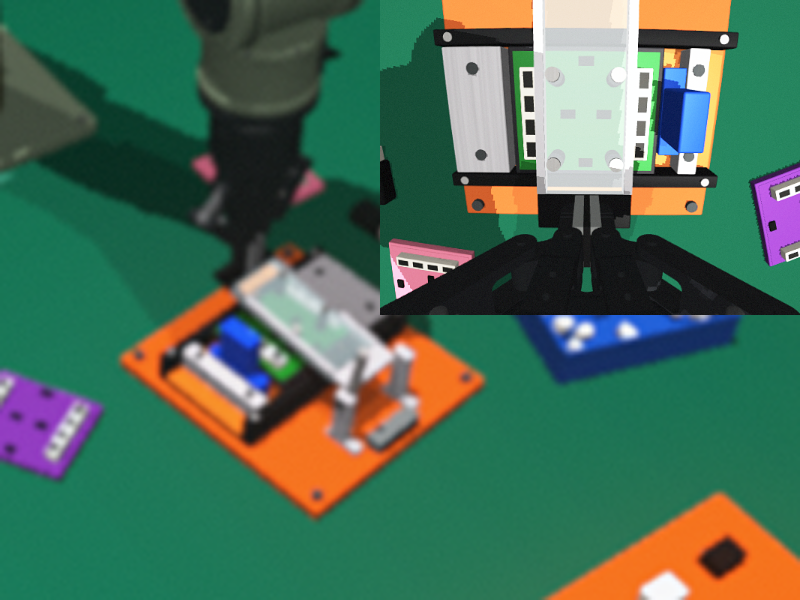

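The lid is nearly closed with the fingers on the black lip at inset (585,205), and the filler is upright. I press down gently.

play_rows([
  [[0, -2, 0, 6, 0, 0, 0], [0, -1, 0, 5, 0, 0, 0], [0, -0.5, 0, 3, 0, 0, 0], [0, 0, 0, 2, 0, 0, 0], [0, 0, 0, 0, 0, 0, 0]],
])

```text
t: 13.78
position: [437.3, 83.5, 88.3]
eef_rot: [0.996, 0.086, -0.0, -0.0]
force: [1.1, -0.5, 1.2]
width: 0.1
gripper_force: 0.8
```

play_rows([
  [[0, 0, 0, 1, 0, 0, 0], [0, 0, 0, 1, 0, 0, 0], [0, 0, 0, 0.5, 0, 0, 0], [0, 0, 0, 0, 0, 0, 0], [0, 0, 0, 0, 0, 0, 0]],
])

```text
t: 14.4
position: [437.2, 83.4, 85.8]
eef_rot: [0.996, 0.086, -0.0, -0.0]
force: [0.7, 0.1, 3.2]
width: 0.2
gripper_force: 1.4
```

play_rows([
  [[0, 0, 0, 1, 0, 0, 0], [0, 0, 0, 1, 0, 0, 0], [0, 0, 0, 1, 0, 0, 0], [0, 0, 0, 0, 0, 0, 0], [0, 0, 0, 0, 0, 0, 0]],
])

```text
t: 15.02
position: [437.3, 83.4, 84.3]
eef_rot: [0.996, 0.086, 0.001, -0.0]
force: [-6.8, -1.3, 55.1]
width: -0.1
gripper_force: 27.5
```

play_rows([
  [[0, 0, 0, 1, 0, 0, 0], [0, 0, 0, 0.7, 0, 0, 0], [0, 0, 0, 0.5, 0, 0, 0], [0, 0, 0, 0, 0, 0, 0], [0, 0, 0, 0, 0, 0, 0]],
])

```text
t: 15.65
position: [437.3, 83.4, 83.6]
eef_rot: [0.996, 0.086, 0.001, -0.001]
force: [-15.0, -1.4, 109.6]
width: 0.4
gripper_force: 54.6
```

play_rows([
  [[0, 0, 0, -2.5, 0, 0, 0], [0, 0, 0, -0.9, 0, 0, 0], [0, 0, 0, 0, 0, 0, 0], [0, 0, 0, 0, 0, 0, 0], [0, 0, 0, 0, 0, 0, 0]],
])

```text
t: 16.27
position: [437.3, 83.4, 84.7]
eef_rot: [0.996, 0.086, 0.0, -0.0]
force: [-2.9, 0.5, 28.3]
width: -0.2
gripper_force: 14.2
```

```bash
python3 - <<'E'
from h import *
s=status.observe();print(jig(s),s['qpos']);a=snapshot('scene');w=snapshot('wrist')
m=blue(w);m[:,:360]=0;print(fit(cam('wrist',s),m,FILL,(501.3,35,.17),22))
o=np.zeros((600,800,3),np.uint8);o[:600,:]=cv2.resize(a[100:280,220:460],(800,600),interpolation=2);o[:315,380:]=cv2.resize(w,(420,315));cv2.imwrite('pics/s8.png',o[...,::-1])
E
```

```text
(array([-54. ,  -0.9,  84.7]), np.float64(9.86), array([-2.9,  0.5, 28.3]), -0.17500214042895765, 16.275) [-0.309835    0.84770817  0.08884426  2.10944101 -0.34768874  0.19728568
 -1.30826626]
(np.float64(501.5218655423889), np.float64(34.40609853116041), np.float64(0.1863478197622399), np.float64(1137.337254901961), np.float64(8869.0))
```

View pics/s8.png

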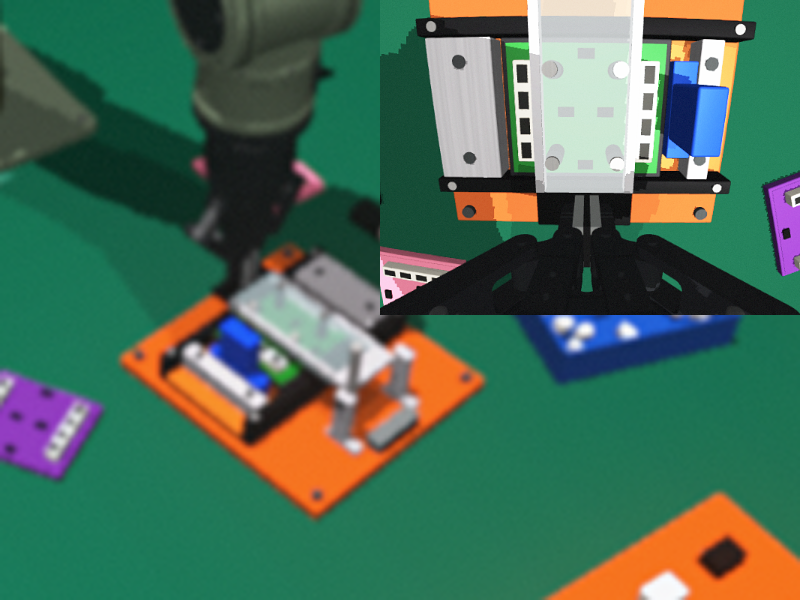

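The lid is closed against its hard stop (tips at z of about 66, 28 N held against the roughly 7 N needed). The board is down and the filler is still upright. I hand in.

```bash
python3 -c "
from plant import workorder
print(workorder.finish_job())"
```

```text
the job is handed in; nothing more can be done
None
```

The filler stands released in the wide gap, and the lid is closed and held at about 28 N, with the board judged flush from the lid reaching its stop; the press briefly peaked near 110 N at the wrist (limit 120) before I backed it off, and the job is handed in.

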